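# Wipe both faces of a bench scraper and put it away in its slanted block

### The job

Take the bench scraper out of the grey drip stand and wipe its blade on the sprung rubber bar: lay the face on the blue side of the handle against the bar just under the handle, push until the bar gives a few millimetres, and draw the scraper up until the bar has reached the blade's edge; then turn the scraper round and wipe the white side in the same way. Last, slide the blade down into the leaning slot of the wooden block until it is fully home, only then let go, and leave the mug, bowl, small bottle and spoon where they are.

Things in the scene. Friction and masses are not known exactly. Their poses are not given: they have to be found in the camera images.
- scraper: Bench scraper: steel blade 4 mm thick (x), 100 mm wide (y), standing 80 mm out of the handle; on it a bar handle 22 mm thick (x), 110 mm long (y), 30 mm high, from z = 80 to 110 mm, its +x half blue and its -x half white. Origin: middle of the blade's bottom edge; z points up through the handle. 0.18 kg. It starts upright in the drip stand, its edge 8 mm above the worktop.
- drip_stand: Grey block fixed to the worktop, 64 (x) x 130 (y) x 40 mm high, with an upright slot 5.5 x 104 mm along y that holds the lower 32 mm of the scraper's blade. Origin: middle of its underside.
- wiper: Blade wiper fixed to the worktop: dark base plate 100 (x) x 150 (y) x 12 mm from x = -35 to 65 mm, two aluminium posts 99 (z) mm high behind (x = 20 to 60 mm), and in front of them (towards -x) the rubber bar with red ends. The blade is pressed on the bar from the -x side, towards +x. Origin: on the underside, z up.
- bar_mid (a point): Middle of the rubber bar's axis: bar of radius 9 mm, 112 mm long along the wiper's y, 90 mm above the worktop, at x = -20 mm in the wiper's frame when not pressed. Axes as the wiper's.
- wiper_bar (a joint): How far the bar is pushed in along the wiper's +x, in m: 0 free, 0.014 at the stop; spring 250 N/m.
- block: Storage block fixed to the worktop: dark wood base 120 (x) x 146 (y) x 14 mm, carrying a light wood slotted block that leans 25 degrees towards the base's -x side; its highest point is 115 mm up. Origin: middle of the underside, z up.
- block_slot: The leaning slotted block of light wood, 46 (x) x 140 (y) mm. Origin: middle of the slot's floor, 40 mm above the worktop. z points out of the slot along its depth (25 degrees from vertical, leaning to the base's -x side). The slot is 10 mm wide (x), 112 mm long (y), 69 mm deep. With the scraper home its edge is on the floor, its handle 11 mm outside the mouth; either face may be up.
- slot_mouth (a point): Middle of the slot's mouth, 69 mm along z from the floor. Axes as block_slot.
- mug: Yellow mug, 78 x 113 x 102 mm high, bystander. Origin: middle of the underside.
- bird_bowl: White porcelain bowl with a dark rim, 128 mm across, 64 mm high, bystander. Origin: middle of the underside.
- chilli_bottle: Small sauce bottle with a yellow cap, 46 mm across, 178 mm high, bystander. Origin: middle of the underside.
- tablespoon: Steel spoon lying flat, 165 x 35 x 14 mm, bystander. Origin: middle of the underside.

How it is judged (in metres and radians):
On the way, in this order (a step that is already met when the one before it is completed fails the run):
1. the blade's blue side presses the bar in by more than 2 mm, the bar lying more than 50 mm above the blade's edge (value of joint wiper_bar above 0.002 m and x of bar_mid in the frame of scraper between 0.004 and 0.016 m and y of bar_mid in the frame of scraper between -0.035 and 0.035 m and z of bar_mid in the frame of scraper above 0.05 m), for 0.05 s.
2. drawn up: the blue side still presses the bar in by more than 2 mm, the bar now less than 24 mm from the edge (value of joint wiper_bar above 0.002 m and x of bar_mid in the frame of scraper between 0.004 and 0.016 m and y of bar_mid in the frame of scraper between -0.035 and 0.035 m and z of bar_mid in the frame of scraper between -0.004 and 0.024 m), for 0.05 s.
3. turned round: the white side presses the bar in by more than 2 mm, the bar more than 50 mm above the edge (value of joint wiper_bar above 0.002 m and x of bar_mid in the frame of scraper between -0.016 and -0.004 m and y of bar_mid in the frame of scraper between -0.035 and 0.035 m and z of bar_mid in the frame of scraper above 0.05 m), for 0.05 s.
4. drawn up: the white side still presses the bar in by more than 2 mm, the bar less than 24 mm from the edge (value of joint wiper_bar above 0.002 m and x of bar_mid in the frame of scraper between -0.016 and -0.004 m and y of bar_mid in the frame of scraper between -0.035 and 0.035 m and z of bar_mid in the frame of scraper between -0.004 and 0.024 m), for 0.05 s.
5. the blade is down in the leaning slot, its edge less than 15 mm from the floor, still held by the fingers (z of scraper in the frame of block_slot below 0.015 m and x of scraper in the frame of block_slot between -0.008 and 0.008 m and y of scraper in the frame of block_slot between -0.012 and 0.012 m and contact force between the fingers and scraper above 0.5 N), for 0.05 s.
At the end, for the whole second after the job is handed in: The scraper rests in the leaning slot of the block, either way round: its edge within 6 mm of the slot's floor, within 6 mm of the slot's middle across and 9 mm along it, its z axis within 0.1 rad of the slot's, at rest and released (z of scraper in the frame of block_slot between -0.004 and 0.006 m and x of scraper in the frame of block_slot between -0.006 and 0.006 m and y of scraper in the frame of block_slot between -0.009 and 0.009 m and angle between the z axis of scraper and the z axis of block_slot, either way round below 0.1 rad and linear speed of scraper below 0.02 m/s); the robot touches nothing.
It fails at once if the yellow mug is moved more than 30 mm (distance of mug from where it was at the start of the episode above 0.03 m).
It fails at once if the white bowl is moved more than 30 mm (distance of bird_bowl from where it was at the start of the episode above 0.03 m).
It fails at once if the small sauce bottle is moved more than 30 mm (distance of chilli_bottle from where it was at the start of the episode above 0.03 m).
It fails at once if the spoon is moved more than 30 mm (distance of tablespoon from where it was at the start of the episode above 0.03 m).
It also fails if it takes over 69 s, if anything falls off the work surface, if the arm or the gripper's body presses on something with over 40 N, if the wrist force passes 120 N, or if a joint passes its speed limit or range.

### The arm

A 6-joint arm with a two-finger parallel gripper is mounted at the origin on a cart in front of the work surface, level with it; the furniture and walls round the work are solid. World frame = base frame: x ahead of the robot, y to its left, z up, the work surface at z = 0. Lengths are in mm, angles in rad, forces in N, time in s.
With the tool pointing down it reaches from about 275 to 725 mm from the base axis. Payload 5.6 kg.
Tool frame: the origin (TCP) lies at the centre of the arm's flange, where the gripper is bolted on; the fingertips stand 173 mm ahead of it and the grasp point (between the pads) lies ahead of it (ctrl.pinch_z is the z of the grasp point in the tool frame, in mm); z points along the fingers, x is the direction in which the jaws open and shut, and the axes are right-handed (so a half turn about z gives the same grasp; the last joint's range is limited). The gripper opens to 85 mm and grips with 20 to 120 N. Pads are 22 mm wide; open, the fingers measure 114 mm over their backs; the gripper's body (76 mm by 85 mm) begins 54 mm behind the grasp point. The pads swing forward as they close: fully open they stand 13 mm farther back than shut.
Start: joints at [1.621, 0.255, 0.108, 0, -1.424, -0.285], TCP at [127.929, 534.909, 404.683] pointing down, gripper open.
Joint ranges: [-2.95, 2.95], [-1.21, 1.97], [-1.09, 1.5], [-2.87, 1.71], [-2.94, -0.07], [-3.05, 3.05]. Speed limits (rad/s): [2.57, 2.57, 3.14, 3.14, 3.14, 3.14].

### API

Orientations are given as a rotation vector (axis times angle).
In Python, from bench import ctrl gives the robot as it stands.
- The arm moves only by the tool servo_tool, never from a script. Its argument "steps" is a list of rows, each a list of 6 numbers: the shift along the tool's x, y, z in m, then the turn, a rotation vector about the tool's x, y, z in rad. A call has 1 to 5 rows; each row shifts and turns the pose as measured when the row begins, along the tool's axes as they then stand; what a row does not reach is not made up. A row lasts 1/8 s, in which the tool goes at most 62.5 mm and 10.7 degrees, less where a joint would pass 70% of its speed; a pose out of reach is approached as far as the arm can. A call is refused whole if a number of a shift passes 0.0625 or a number of a turn 0.188, either way. A call with a gripper value outside its range is refused whole. "hand" is the opening, from 0 (shut) to 1 (fully open), set as the call begins (left out, the last holds). The fingers move at their own pace and stop on an object; "squeeze" is the grip in N (left out, the last holds). Time passes only in rows, so rows that do not move let the fingers close. It gives the time, the measured TCP pose, the force and the opening at its end, in the units of the state.
- ctrl.get_state(): the state, without advancing time (a new reading comes with each control period).
- ctrl.get_image(name): name is "side" or "top"; returns (picture, depth): 420x560x3 uint8, red, green, blue; 420x560 float32, mm along the optical axis (not along the pixel's ray), 0 where there is no reading.
- ctrl.camera_model(name): a dict with "mtx" (3x3 intrinsics, pixels), "k1" (the pictures are not rectified: a ray, as slopes to the right and down, at radius r is drawn at 1 + k1 r^2 times it, then the intrinsics apply), "camera_from_world" (4x4, takes a point from world to camera coordinates). Camera axes: x right, y up, looking along -z (the intrinsics and any distortion apply to the point x, -y, -z); pixel columns grow to the right and rows downward; lengths in mm; the calibration is good to about 2 mm. A picture is of the moment at which its call begins. camera_model takes no time and is no camera call.
- ctrl.hand_in(): hands the job in, once; it reports no verdict.
The state is a dict: "t": time; "joints": joint angles; "dq": joint speeds; "effort": joint torques, N m; "eef_pos": TCP position; "ee_rot": TCP orientation; "contact_force": force on the tool from outside, world axes, zero at the start; "ft_torque": the same for the moment, N m; "width": finger opening in mm.
Only numpy, scipy, OpenCV 4.12 (cv2) and the standard library are available. Lean on these libraries where they do the work, as an engineer would, in place of code of your own. Each camera call takes 0.05 s, during which the arm holds its last target. There are 200 camera calls.

## Working session

There is one attempt and no reset: what is moved stays moved. The work goes in short steps, Python scripts to look and compute and a tool call to move; the robot and the scene stay as the last step left them, time stands still between calls to the robot, and variables do not carry over. Pictures are saved under pics/ and viewed, about 8 in all and at most 12, crops included, and the job is handed in when it is done.

Besides the shell and the picture viewer there is one more tool, called as name(argument=value, ...) on one line, values as JSON. servo_tool: Moves the arm, as the interface text tells. Its arguments: {"type":"object","properties":{"steps":{"type":"array"},"hand":{"type":"number"},"squeeze":{"type":"number"}},"required":["steps"]}

```bash
ls; mkdir -p pics; cat > h.py <<'E'
import numpy as np, cv2
from scipy.spatial.transform import Rotation as R
from bench import ctrl
def cloud(name):
    im,d=ctrl.get_image(name); m=ctrl.camera_model(name); K=np.array(m["mtx"]); T=np.linalg.inv(np.array(m["camera_from_world"]))
    v,u=np.mgrid[:420,:560].astype(float)
    a=(u-K[0,2])/K[0,0]; b=(v-K[1,2])/K[1,1]; x,y=a.copy(),b.copy()
    for _ in range(8):
        s=1+m["k1"]*(x*x+y*y); x,y=a/s,b/s
    P=np.stack([x*d,-y*d,-d],-1)@T[:3,:3].T+T[:3,3]
    P[d==0]=np.nan
    return im,d,P
def save(im,n): cv2.imwrite("pics/"+n,cv2.cvtColor(im,cv2.COLOR_RGB2BGR))
E
python3 - <<'E'
from h import *
s=ctrl.get_state(); print(s, ctrl.pinch_z)
for n in("side","top"):
    im,d,P=cloud(n); np.savez(n+".npz",im=im,P=P); save(im,n+".png")
    m=ctrl.camera_model(n); print(np.linalg.inv(np.array(m["camera_from_world"])).round(2),m["mtx"],m["k1"])
E
```

```text
pics
{'t': 0.0, 'joints': array([ 1.62058459e+00,  2.55746919e-01,  1.07003020e-01, -4.65413783e-04,
       -1.42388547e+00, -2.84588855e-01]), 'dq': array([ 0.00098097,  0.0002391 , -0.00071547,  0.00032305, -0.001412  ,
        0.00183086]), 'effort': array([-1.30938301e-04, -3.86634207e+01,  2.37946361e+01,  5.36531791e+00,
       -6.08118557e-03,  5.31375306e-06]), 'eef_pos': array([127.85756309, 534.76416453, 403.79634043]), 'ee_rot': array([ 1.94497567e+00, -2.46528703e+00,  1.92645515e-03]), 'contact_force': array([0.1351639 , 0.02572905, 0.14125744]), 'ft_torque': array([ 0.00222104,  0.0365843 , -0.04846567]), 'width': 85.61441327246915} 154.70000000000002
[[-1.0000e+00 -0.0000e+00 -2.0000e-02  5.0910e+02]
 [-2.0000e-02 -5.1000e-01  8.6000e-01  8.2674e+02]
 [-1.0000e-02  8.6000e-01  5.1000e-01  5.6230e+02]
 [ 0.0000e+00  0.0000e+00  0.0000e+00  1.0000e+00]] [[382.17888853   0.         278.65720382]
 [  0.         382.17888853 208.42166337]
 [  0.           0.           1.        ]] 0.00529713200943992
[[-0.0000e+00  1.0000e+00 -9.0000e-02  4.4313e+02]
 [-1.0000e+00 -0.0000e+00  0.0000e+00 -1.0540e+01]
 [ 0.0000e+00  9.0000e-02  1.0000e+00  9.3807e+02]
 [ 0.0000e+00  0.0000e+00  0.0000e+00  1.0000e+00]] [[395.00970686   0.         279.59153461]
 [  0.         395.00970686 213.13835064]
 [  0.           0.           1.        ]] 0.009290860549643724
```

View pics/top.png

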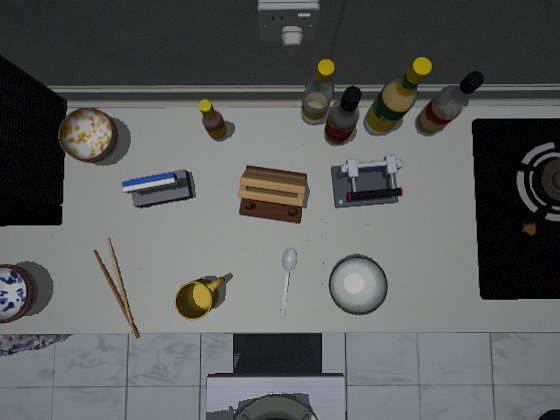

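View pics/side.png

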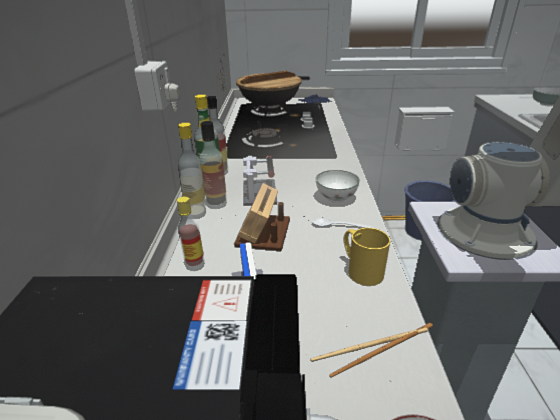

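The top view shows the scraper at (150,185) with its blue side away from the robot. The block is at (272,195), and the wiper at (367,185) has its bar on the robot's side. The side view shows the block leaning towards the robot. Next I measure from the depth.

```bash
python3 - <<'E'
from h import *
z=np.load("top.npz"); im=z["im"];P=z["P"]
a=cv2.resize(im[140:235,110:210],None,fx=4,fy=4,interpolation=2);b=cv2.resize(im[140:235,230:320],None,fx=4,fy=4,interpolation=2)
save(np.vstack([np.hstack([a[:300],b[:300]]),]) if 0 else np.hstack([a,b]),"crop1.png")
c=cv2.resize(im[140:220,320:415],None,fx=6,fy=6,interpolation=2); save(c,"crop2.png")
hsv=cv2.cvtColor(im,cv2.COLOR_RGB2HSV)
V,U=np.mgrid[:420,:560]
def rep(n,m):
    Q=P[m]; Q=Q[~np.isnan(Q[:,0])]
    r=cv2.minAreaRect(Q[:,:2].astype(np.float32)); print(n,len(Q),"med",np.median(Q,0).round(1),"rect",np.round(r[0],1),np.round(r[1],1),round(r[2],1),"z",np.percentile(Q[:,2],[2,50,98]).round(1), "box",cv2.boxPoints(r).round(0).tolist())
box=lambda u0,u1,v0,v1:(U>=u0)&(U<u1)&(V>=v0)&(V<v1)
H,S,Vv=[hsv[...,i].astype(int) for i in range(3)]
hb=box(110,210,150,215)&(P[...,2]>95)
rep("handle",hb); rep("blue",hb&(S>120)); rep("white",hb&(S<60))
rep("stand",box(110,210,150,215)&(P[...,2]>30)&(P[...,2]<50))
bl=box(230,320,150,235)
rep("base",bl&(P[...,2]>9)&(P[...,2]<20)); rep("block",bl&(P[...,2]>50)); rep("blocktop",bl&(P[...,2]>105))
w=box(320,415,145,220)
red=w&(S>150)&((H<8)|(H>172))
n,l,st,c=cv2.connectedComponentsWithStats(red.astype(np.uint8))
for i in range(1,n):
    if st[i,4]>4: rep("red",l==i); print(c[i])
rep("plate",w&(P[...,2]>8)&(P[...,2]<18)); rep("posts",w&(P[...,2]>93)); 
# profile through block
for v in range(160,226,3): print(v,[P[v,u].round(0).tolist() for u in (255,290)])
E
```

```text
handle 673 med [579.5 262.8 118. ] rect [581.2 264.2] [ 22.8 110. ] 10.8 z [ 96.7 118.  121. ] box [[560.0, 316.0], [580.0, 208.0], [603.0, 212.0], [582.0, 320.0]]
blue 243 med [587.8 263.8 118.5] rect [587.6 265.1] [ 10.4 109.2] 10.2 z [110.  118.5 121.2] box [[573.0, 318.0], [592.0, 210.0], [602.0, 212.0], [583.0, 320.0]]
white 422 med [575.1 262.7 117.5] rect [576.4 263.3] [ 13.6 110. ] 10.1 z [ 96.3 117.5 120.9] box [[560.0, 316.0], [579.0, 208.0], [593.0, 210.0], [573.0, 319.0]]
stand 1007 med [569.  251.9  40.4] rect [589.7 294. ] [204.  111.3] 74.2 z [33.  40.4 44.7] box [[508.0, 211.0], [615.0, 181.0], [671.0, 377.0], [564.0, 407.0]]
base 1130 med [534.1   8.5  14.4] rect [570.1   4.9] [145.7 119.9] 81.5 z [10.6 14.4 17.8] box [[500.0, -58.0], [619.0, -76.0], [640.0, 68.0], [522.0, 86.0]]
block 1917 med [569.5   4.8  97.9] rect [568.2   5.4] [139.5  85.6] 81.5 z [ 56.4  97.9 112.8] box [[516.0, -57.0], [600.0, -70.0], [621.0, 68.0], [536.0, 81.0]]
blocktop 559 med [575.9   4.5 109.4] rect [575.7   4.1] [139.3  22.2] 82.9 z [105.3 109.4 113.9] box [[556.0, -64.0], [578.0, -66.
[... 1114 characters left out ...]
113.0], [588.0, -34.0, 89.0]]
184 [[578.0, 41.0, 109.0], [578.0, -34.0, 111.0]]
187 [[573.0, 41.0, 104.0], [572.0, -34.0, 110.0]]
190 [[568.0, 42.0, 89.0], [565.0, -34.0, 107.0]]
193 [[560.0, 41.0, 99.0], [563.0, -34.0, 78.0]]
196 [[555.0, 41.0, 95.0], [555.0, -34.0, 92.0]]
199 [[548.0, 41.0, 95.0], [547.0, -34.0, 98.0]]
202 [[nan, nan, nan], [541.0, -34.0, 97.0]]
205 [[544.0, 47.0, 10.0], [543.0, -36.0, 15.0]]
208 [[537.0, 46.0, 13.0], [531.0, -35.0, 65.0]]
211 [[529.0, 46.0, 16.0], [525.0, -35.0, 63.0]]
214 [[522.0, 46.0, 16.0], [519.0, -35.0, 53.0]]
217 [[516.0, 46.0, 11.0], [515.0, -36.0, 15.0]]
220 [[509.0, 47.0, -1.0], [508.0, -36.0, 16.0]]
223 [[502.0, 47.0, 2.0], [502.0, -36.0, 1.0]]
```

View pics/crop1.png

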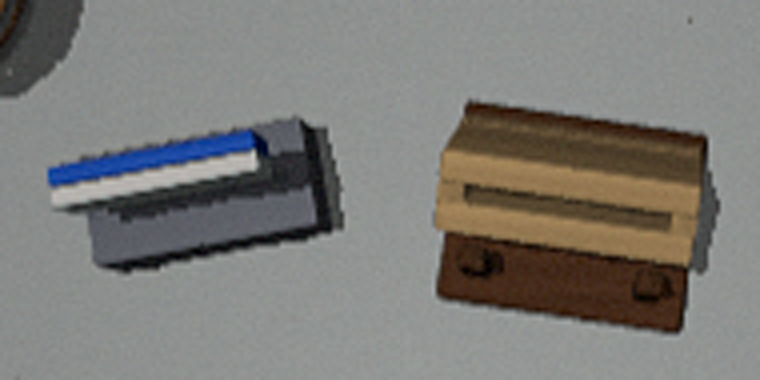

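View pics/crop2.png

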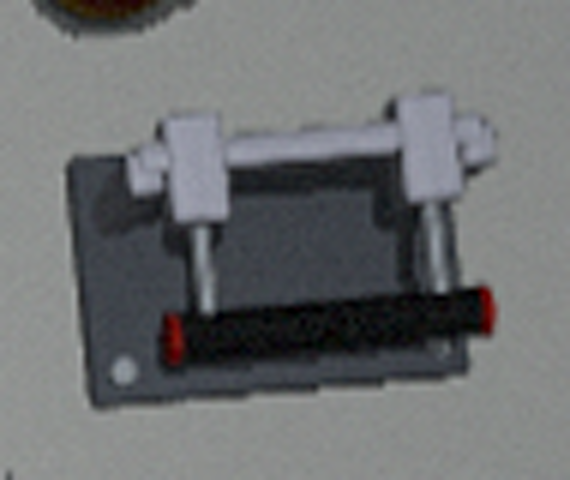

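```bash
cat >> h.py <<'E'
PZ=154.7
def tgt(sc,yawx,tilt=0,grip=98):
    """TCP pose for scraper edge-mid at sc (mm), tool-x azimuth yawx deg; tilt: rotation vector deg in world applied"""
    a=np.radians(yawx); x=np.array([np.cos(a),np.sin(a),0]); z=np.array([0,0,-1.]); M=np.stack([x,np.cross(z,x),z],1)
    if tilt is not 0: M=R.from_rotvec(np.radians(tilt)).as_matrix()@M
    return np.array(sc)-M[:,2]*(PZ+grip), M
def rel(p,M,s=None):
    s=s or ctrl.get_state(); C=R.from_rotvec(s["ee_rot"]).as_matrix()
    d=C.T@(p-s["eef_pos"])/1000; w=R.from_matrix(C.T@M).as_rotvec()
    print("t",round(s["t"],2),"pos",s["eef_pos"].round(1),"q",np.round(s["joints"],2),"F",s["contact_force"].round(2),"w",round(s["width"],1))
    print("shift m",d.round(4),"rot",w.round(4),"rows>=",int(np.ceil(max(np.linalg.norm(d)/.0625,np.linalg.norm(w)/.186))))
E
python3 -W ignore - <<'E'
from h import *
z=np.load("top.npz"); P=z["P"]; 
Q=P[100:235,0:75].reshape(-1,3); Q=Q[Q[:,2]>40]
print("appl x",np.percentile(Q[:,0],[1,99]),"ymin",np.nanpercentile(Q[Q[:,2]>150][:,1],[1,5]),"z",np.percentile(Q[:,2],[5,50,99]))
p,M=tgt([581,264,8],190.5); print(p); rel(p+[0,0,120],M)
E
```

```text
appl x [496.21920277 765.61558518] ymin [491.09998414 492.00076107] z [ 49.42589454 136.84030353 231.34372985]
[581.  264.  260.7]
t 0.1 pos [127.9 534.8 403.9] q [ 1.62  0.26  0.11 -0.   -1.42 -0.28] F [-0.51  0.35  0.58] w 85.8
shift m [ 0.1579 -0.5037  0.0235] rot [-1.0000e-03 -1.4000e-03  1.1526e+00] rows>= 9
```

servo_tool(steps=[[0.0158,-0.0504,0.0024,0,0,0],[0.0158,-0.0504,0.0024,0,0,0],[0.0158,-0.0504,0.0024,0,0,0],[0.0158,-0.0504,0.0024,0,0,0],[0.0158,-0.0504,0.0024,0,0,0]], hand=1)

```text
t: 0.72
eef_pos: [357.9, 397.4, 389.1]
ee_rot: [1.951, -2.455, 0.005]
contact_force: [0.4, 1.2, -0.4]
width: 85.1
```

servo_tool(steps=[[0.0158,-0.0504,0.0024,0,0,0],[0.0158,-0.0504,0.0024,0,0,0],[0.0158,-0.0504,0.0024,0,0,0],[0.0158,-0.0504,0.0024,0,0,0],[0.0158,-0.0504,0.0024,0,0,0]])

```text
t: 1.35
eef_pos: [592.0, 257.9, 374.4]
ee_rot: [1.949, -2.451, 0.003]
contact_force: [0.2, 0.7, -0.1]
width: 85.4
```

servo_tool(steps=[[0,0,0,0,0,0.165],[0,0,0,0,0,0.165],[0,0,0,0,0,0.165],[0,0,0,0,0,0.165],[0,0,0,0,0,0.165]])

```text
t: 1.98
eef_pos: [595.4, 254.3, 368.3]
ee_rot: [0.752, -3.032, 0.014]
contact_force: [0.4, 0.5, -0.1]
width: 85.3
```

servo_tool(steps=[[0,0,0,0,0,0.165],[0,0,0,0,0,0.165],[0,0,0,0,0,0]])

```text
t: 2.35
eef_pos: [595.2, 254.2, 366.2]
ee_rot: [0.227, -3.114, 0.02]
contact_force: [0.0, -0.4, 0.7]
width: 85.4
```

```bash
python3 -W ignore - <<'E'
from h import *
p,M=tgt([581,264,8],190.5); rel(p,M)
E
```

```text
t 2.35 pos [595.2 254.2 366.2] q [ 0.64  0.47  0.33  0.   -1.45 -0.5 ] F [ 0.03 -0.38  0.72] w 85.4
shift m [0.0105 0.0129 0.1056] rot [-0.0111 -0.0206 -0.0376] rows>= 2
```

servo_tool(steps=[[0.0105,0.0129,0.03,-0.011,-0.02,-0.037],[0,0,0.025,0,0,0],[0,0,0.025,0,0,0],[0,0,0,0,0,0]])

```text
t: 2.85
eef_pos: [581.8, 265.3, 283.4]
ee_rot: [0.312, -3.125, 0.0]
contact_force: [0.1, -0.5, 0.4]
width: 85.3
```

```bash
python3 -W ignore - <<'E'
from h import *
p,M=tgt([581,264,8],190.5); rel(p,M)
im,d,P=cloud("top"); save(cv2.resize(im[140:235,100:220],None,fx=5,fy=5,interpolation=2),"c3.png")
E
```

```text
t 2.85 pos [581.8 265.3 283.4] q [ 0.67  0.49  0.14 -0.   -1.23 -0.47] F [ 0.09 -0.53  0.37] w 85.3
shift m [ 0.0011 -0.0011  0.0227] rot [-0.     -0.0011  0.0156] rows>= 1
```

View pics/c3.png

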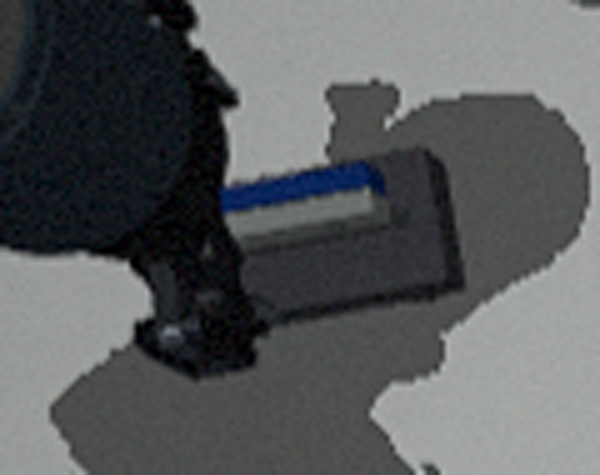

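The crop shows the handle end at about (300,200), lying between the fingers and lined up with them. I go down and close.

servo_tool(steps=[[0.001,-0.001,0.023,0,0,0.015],[0,0,0,0,0,0]])

```text
t: 3.15
eef_pos: [582.7, 264.7, 265.0]
ee_rot: [-0.293, 3.122, 0.003]
contact_force: [-0.8, 0.4, 0.2]
width: 85.4
```

servo_tool(steps=[[0,0,0,0,0,0],[0,0,0,0,0,0],[0,0,0,0,0,0],[0,0,0,0,0,0],[0,0,0,0,0,0]], hand=0, squeeze=70)

```text
t: 3.78
eef_pos: [583.2, 265.2, 270.1]
ee_rot: [-0.296, 3.116, 0.007]
contact_force: [-1.4, 0.6, -0.7]
width: 20.4
```

```bash
python3 -W ignore - <<'E'
from h import *
p,M=tgt([581,264,8],190.5); rel(p,M)
E
```

```text
t 3.77 pos [583.2 265.2 270.1] q [ 0.67  0.49  0.12  0.   -1.18 -0.48] F [-1.36  0.62 -0.67] w 20.4
shift m [ 0.0025 -0.0008  0.0093] rot [0.0036 0.0117 0.0059] rows>= 1
```

The grip ended about 9 mm too high because the arm drifted up while holding, so I regrip lower.

servo_tool(steps=[[0,0,0,0,0,0],[0,0,0,0,0,0],[0.002,-0.001,0.01,0.003,0.01,0.005],[0,0,0.006,0,0,0]], hand=0.7)

```text
t: 4.28
eef_pos: [582.0, 263.9, 253.2]
ee_rot: [-0.288, 3.126, 0.001]
contact_force: [-0.3, -0.4, 0.3]
width: 59.6
```

```bash
python3 -W ignore - <<'E'
from h import *
p,M=tgt([581,264,8],190.5); rel(p,M)
E
```

```text
t 4.28 pos [582.  263.9 253.2] q [ 0.67  0.51  0.09  0.   -1.15 -0.49] F [-0.29 -0.39  0.34] w 59.6
shift m [ 0.0009  0.0003 -0.0075] rot [0.0007 0.0027 0.0006] rows>= 1
```

servo_tool(steps=[[0,0,-0.003,0,0,0],[0,0,0,0,0,0],[0,0,0,0,0,0],[0,0,0,0,0,0]], hand=0)

```text
t: 4.78
eef_pos: [581.9, 263.8, 255.6]
ee_rot: [-0.288, 3.127, 0.001]
contact_force: [-0.2, -0.3, 0.0]
width: 21.2
```

```bash
python3 -W ignore - <<'E'
from h import *
p,M=tgt([581,264,8],190.5); rel(p,M)
E
```

```text
t 4.78 pos [581.9 263.8 255.6] q [ 0.67  0.51  0.1   0.   -1.16 -0.49] F [-0.18 -0.34  0.04] w 21.2
shift m [ 0.0009  0.0003 -0.0051] rot [0.0003 0.0018 0.0006] rows>= 1
```

servo_tool(steps=[[0,0,0,0,0,0],[0,0,-0.02,0,0,0],[0,0,-0.03,0,0,0],[0,0,-0.03,0,0,0],[0,0,-0.04,0,0,0]])

```text
t: 5.4
eef_pos: [581.5, 263.7, 373.4]
ee_rot: [0.287, -3.122, 0.005]
contact_force: [0.5, -0.0, -0.4]
width: 21.1
```

servo_tool(steps=[[0,0,-0.02,0,0,0],[0,0,0,0,0,0]])

```text
t: 5.65
eef_pos: [581.8, 263.8, 397.1]
ee_rot: [0.288, -3.127, 0.001]
contact_force: [0.2, -0.8, -2.3]
width: 21.1
```

```bash
python3 -W ignore - <<'E'
from h import *
p,M=tgt([505,-218,110],184.8,grip=93); rel(p,M)
im,d,P=cloud("top"); im2,_,P2=cloud("side"); 
a=cv2.resize(im[100:260,90:250],(420,420)); b=cv2.resize(im2[130:290,180:340],(420,420)) if 1 else 0
save(np.hstack([a,b])[:, :800],"c4.png")
E
```

```text
t 5.65 pos [581.8 263.8 397.1] q [ 0.67  0.44  0.35 -0.   -1.49 -0.49] F [ 0.24 -0.82 -2.32] w 21.1
shift m [ 0.1634 -0.4597  0.0397] rot [-0.0003 -0.0012  0.0997] rows>= 8
```

View pics/c4.png

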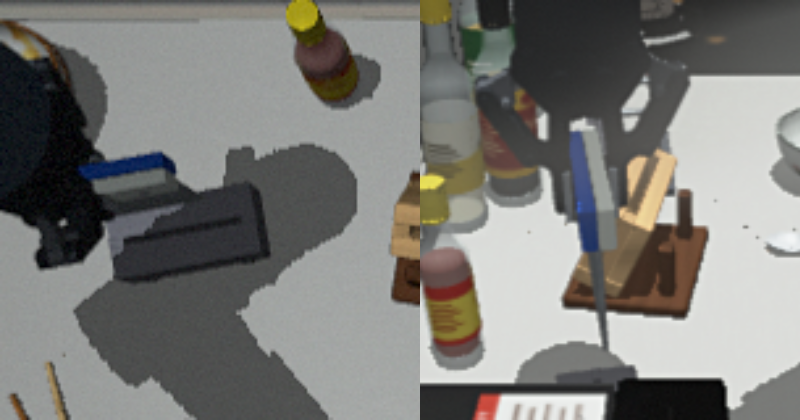

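The scraper is held and clear of the stand. Next I carry it to a point in front of the wiper.

servo_tool(steps=[[0.0182,-0.0511,0,0,0,0],[0.0182,-0.0511,0,0,0,0],[0.0182,-0.0511,0,0,0,0],[0.0182,-0.0511,0,0,0,0],[0.0182,-0.0511,0,0,0,0]])

```text
t: 6.38
eef_pos: [536.3, -8.1, 385.7]
ee_rot: [0.295, -3.107, 0.008]
contact_force: [0.7, -0.6, -1.6]
width: 21.8
```

servo_tool(steps=[[0.0182,-0.0511,0,0,0,0],[0.0182,-0.0511,0,0,0,0],[0.0182,-0.0511,0,0,0,0],[0.0182,-0.0511,0,0,0,0],[0,0,0,0,0,0.1]])

```text
t: 7.0
eef_pos: [498.3, -232.0, 379.4]
ee_rot: [0.129, -3.104, 0.005]
contact_force: [0.6, 0.6, -2.7]
width: 21.3
```

servo_tool(steps=[[0,0,0,0,0,0]])

```text
t: 7.12
eef_pos: [497.9, -232.5, 377.8]
ee_rot: [0.128, -3.102, 0.003]
contact_force: [-0.1, 0.4, -1.4]
width: 21.1
```

```bash
cat >> h.py <<'E'
def look(name):
    "orientation of scraper from side/top clouds, relative to the tool"
    s=ctrl.get_state(); C=R.from_rotvec(s["ee_rot"]).as_matrix(); g=s["eef_pos"]+C[:,2]*PZ
    for n in("top","side"):
        im,d,P=cloud(n); Q=(P-g)@C
        S=cv2.cvtColor(im,cv2.COLOR_RGB2HSV).astype(int)
        blue=(S[...,1]>140)&(abs(S[...,0]-112)<14)&(abs(Q)<90).all(-1)
        blade=(abs(Q[...,0])<22)&(abs(Q[...,1])<58)&(Q[...,2]>22)&(Q[...,2]<100)
        for k,m in(("blue",blue),("blade",blade)):
            q=Q[m]
            if len(q)<20: print(n,k,len(q)); continue
            A=np.c_[q[:,1:],np.ones(len(q))]; c=np.linalg.lstsq(A,q[:,0],rcond=None)[0]
            print(n,k,len(q),"min",np.percentile(q,1,0).round(1),"max",np.percentile(q,99,0).round(1),"x=ay+bz+c",c.round(3))
        v,u=np.where(blue|blade)
        if len(v): print(n,u.min(),u.max(),v.min(),v.max())
        save(im,name+n+".png")
E
python3 -W ignore - <<'E'
from h import *
p,M=tgt([505,-218,110],184.8,grip=93); rel(p,M); look("w0")
E
```

```text
t 7.12 pos [ 497.9 -232.5  377.8] q [-0.15  0.28  0.06  0.01 -1.39  0.23] F [-0.09  0.41 -1.36] w 21.1
shift m [-0.0091  0.0138  0.0197] rot [-0.0006 -0.0374 -0.0014] rows>= 1
top blue 36 min [ 15.9 -10.  -89.2] max [ 57.6  17.3 -30.7] x=ay+bz+c [-0.36  -0.392 19.756]
top blade 0
top 401 428 227 252
side blue 52 min [-11.8 -42.5 -30.8] max [-1.5 57.7  0.1] x=ay+bz+c [-0.028  0.155 -2.901]
side blade 95 min [ -2.3 -47.5  23.7] max [ 1.8 55.5 91.4] x=ay+bz+c [ 0.02  -0.005 -1.32 ]
side 288 295 110 157
```

```bash
cat >> h.py <<'E'
def W(dx,ez,flip=0,grip=93):
    a=np.radians(4.8); c=np.array([558.5,-214.8])+dx*np.array([np.cos(a),np.sin(a)])
    return tgt([c[0],c[1],ez],184.8-180*flip,grip=grip)
E
python3 -W ignore - <<'E'
from h import *
rel(*W(-28,33)); rel(*W(-4,33))
E
```

```text
t 7.22 pos [ 498.1 -231.8  378.2] q [-0.15  0.27  0.06  0.01 -1.4   0.23] F [-0.69  0.07 -1.96] w 20.7
shift m [-0.0372  0.012   0.0962] rot [-0.001  -0.0369  0.001 ] rows>= 2
t 7.22 pos [ 498.1 -231.8  378.2] q [-0.15  0.27  0.06  0.01 -1.4   0.23] F [-0.69  0.07 -1.96] w 20.7
shift m [-0.0612  0.0119  0.0953] rot [-0.001  -0.0369  0.001 ] rows>= 2
```

servo_tool(steps=[[-0.02,0.012,0.02,0,-0.037,0],[-0.01,0,0.025,0,0,0],[-0.007,0,0.025,0,0,0],[0,0,0.02,0,0,0]])

```text
t: 7.72
eef_pos: [535.6, -212.9, 286.1]
ee_rot: [-0.153, 3.133, -0.003]
contact_force: [0.5, -1.7, -1.3]
width: 21.0
```

servo_tool(steps=[[0,0,0,0,0,0]])

```text
t: 7.85
eef_pos: [535.3, -211.9, 284.2]
ee_rot: [-0.157, 3.137, -0.001]
contact_force: [0.6, 0.1, -2.3]
width: 21.2
```

```bash
python3 -W ignore - <<'E'
from h import *
rel(*W(-28,33)); rel(*W(-4,33)); look("w1")
a=cv2.imread("pics/w1top.png")[140:260,320:440]; b=cv2.imread("pics/w1side.png")[120:240,200:320]
cv2.imwrite("pics/c5.png",np.hstack([cv2.resize(a,(390,390)),cv2.resize(b,(390,390))]))
E
```

```text
t 7.85 pos [ 535.3 -211.9  284.2] q [-0.11  0.37 -0.05  0.   -1.16  0.21] F [ 0.64  0.09 -2.28] w 21.2
shift m [ 0.0052 -0.0047  0.0035] rot [-0.0006  0.0007  0.0163] rows>= 1
t 7.85 pos [ 535.3 -211.9  284.2] q [-0.11  0.37 -0.05  0.   -1.16  0.21] F [ 0.64  0.09 -2.28] w 21.2
shift m [-0.0188 -0.0051  0.0035] rot [-0.0006  0.0007  0.0163] rows>= 1
top blue 16
top blade 0
top 367 388 201 231
side blue 0
side blade 113 min [-21.8 -43.9  23. ] max [ 0.3 54.  89.7] x=ay+bz+c [  0.065   0.241 -21.546]
side 269 279 157 189
```

View pics/c5.png

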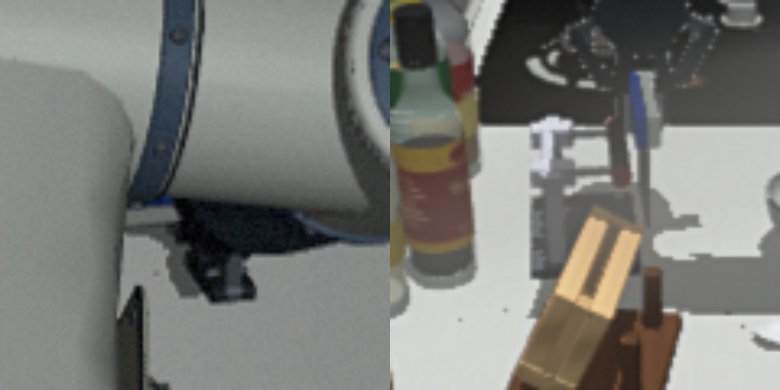

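The side crop shows the blue face towards the bar with a gap of about 1 cm. I press now.

servo_tool(steps=[[-0.009,-0.005,0.003,0,0,0.016],[-0.007,0,0,0,0,0],[-0.003,0,0,0,0,0]])

```text
t: 8.32
eef_pos: [556.6, -215.9, 285.6]
ee_rot: [-0.131, 3.132, -0.005]
contact_force: [-3.2, 0.6, -0.9]
width: 20.6
```

```bash
python3 -W ignore - <<'E'
from h import *
rel(*W(-4,33)); 
im,d,P=cloud("side"); cv2.imwrite("pics/c6.png",cv2.resize(im[130:200,230:300,::-1],(560,560),interpolation=2))
E
```

```text
t 8.32 pos [ 556.6 -215.9  285.6] q [-0.11  0.4   0.01  0.   -1.17  0.19] F [-3.23  0.56 -0.95] w 20.6
shift m [0.0021 0.001  0.0049] rot [-0.0032  0.0064 -0.0003] rows>= 1
```

View pics/c6.png

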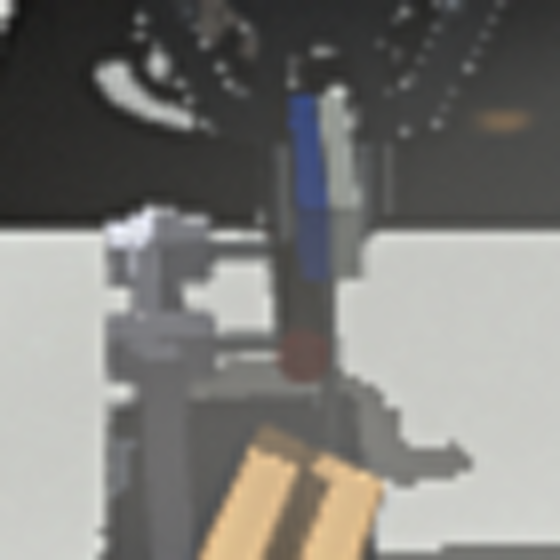

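servo_tool(steps=[[0.002,0,0.006,0,0.006,0],[0,0,0.001,0,0,0]])

```text
t: 8.62
eef_pos: [554.5, -216.2, 278.2]
ee_rot: [0.131, -3.139, 0.005]
contact_force: [-1.5, 0.9, -1.5]
width: 21.3
```

```bash
python3 -W ignore - <<'E'
from h import *
rel(*W(-4,33)); rel(*W(-4,80))
E
```

```text
t 8.62 pos [ 554.5 -216.2  278.2] q [-0.11  0.41 -0.    0.   -1.16  0.19] F [-1.46  0.89 -1.51] w 21.3
shift m [-0.0001  0.001  -0.0025] rot [-0.0033 -0.0002 -0.0003] rows>= 1
t 8.62 pos [ 554.5 -216.2  278.2] q [-0.11  0.41 -0.    0.   -1.16  0.19] F [-1.46  0.89 -1.51] w 21.3
shift m [-0.0001  0.0009 -0.0495] rot [-0.0033 -0.0002 -0.0003] rows>= 1
```

servo_tool(steps=[[-0.002,0,0,0,0,0],[0,0,-0.012,0,0,0],[0,0,-0.012,0,0,0]])

```text
t: 9.0
eef_pos: [556.0, -215.9, 302.5]
ee_rot: [0.131, -3.136, 0.004]
contact_force: [-1.3, -0.4, -1.7]
width: 20.7
```

```bash
python3 -W ignore - <<'E'
from h import *
rel(*W(-3,78))
E
```

```text
t 9.0 pos [ 556.  -215.9  302.5] q [-0.11  0.39  0.04  0.   -1.22  0.19] F [-1.32 -0.45 -1.69] w 20.7
shift m [ 0.0005  0.0008 -0.0232] rot [-0.0026 -0.0031 -0.0003] rows>= 1
```

servo_tool(steps=[[0,0,-0.012,0,0,0],[0,0,-0.01,0,0,0],[0,0,0,0,0,0]])

```text
t: 9.38
eef_pos: [556.3, -216.0, 328.6]
ee_rot: [-0.131, 3.138, -0.006]
contact_force: [-2.0, -0.6, -0.0]
width: 21.0
```

```bash
python3 -W ignore - <<'E'
from h import *
rel(*W(-3,78)); look("w2")
a=cv2.imread("pics/w2side.png")[120:190,230:300]
cv2.imwrite("pics/c7.png",cv2.resize(a,(560,560)))
E
```

```text
t 9.38 pos [ 556.3 -216.   328.6] q [-0.11  0.38  0.09  0.   -1.28  0.19] F [-2.   -0.6  -0.02] w 21.0
shift m [0.0007 0.001  0.0029] rot [-0.004   0.0007 -0.0001] rows>= 1
top blue 89 min [-12.6  -5.7 -80.8] max [61.5 36.5  5.7] x=ay+bz+c [-0.532 -0.702 -3.48 ]
top blade 0
top 368 406 183 218
side blue 33 min [ -9.5 -47.7 -17.7] max [ -1.8  49.9 -15.1] x=ay+bz+c [ 0.015  0.327 -0.194]
side blade 154 min [-21.  -52.7  26.8] max [ 2.3 57.5 89.5] x=ay+bz+c [ 0.048 -0.223  7.314]
side 263 272 128 177
```

View pics/c7.png

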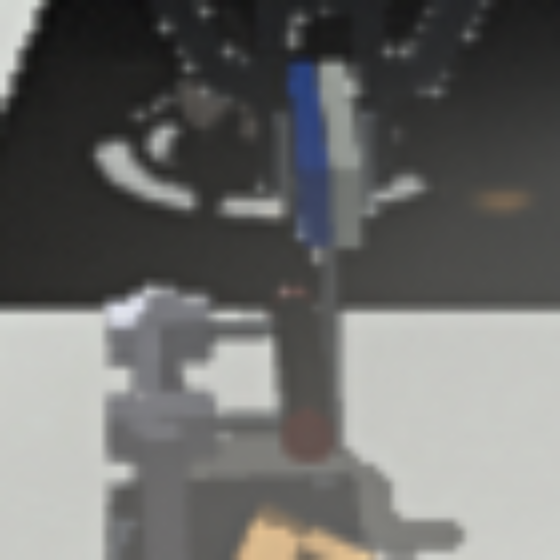

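The side crop shows the bar near the blade edge and still pushed in (about 2 N). That completes the blue wipe; I back off, lift and turn round.

servo_tool(steps=[[0,0,0.003,0,0,0],[0.04,0,-0.01,0,0,0],[0.05,0,-0.02,0,0,0],[0,0,-0.005,0,0,0.18],[0,0,-0.002,0,0,0.18]])

```text
t: 10.1
eef_pos: [465.3, -223.1, 360.0]
ee_rot: [0.448, 3.107, -0.003]
contact_force: [-0.3, 0.1, -1.8]
width: 21.1
```

servo_tool(steps=[[0,0,-0.002,0,0,0.18],[0,0,-0.002,0,0,0.18],[0,0,-0.002,0,0,0.18],[0,0,-0.002,0,0,0.18],[0,0,-0.002,0,0,0.18]])

```text
t: 10.72
eef_pos: [467.0, -222.6, 369.1]
ee_rot: [1.792, 2.57, 0.007]
contact_force: [1.0, -0.5, -1.1]
width: 20.7
```

servo_tool(steps=[[0,0,-0.002,0,0,0.18],[0,0,-0.002,0,0,0.18],[0,0,-0.002,0,0,0.18],[0,0,-0.002,0,0,0.18],[0,0,-0.002,0,0,0.18]])

```text
t: 11.35
eef_pos: [469.1, -222.0, 377.5]
ee_rot: [2.756, 1.493, 0.021]
contact_force: [0.1, -0.5, -1.8]
width: 20.7
```

```bash
python3 -W ignore - <<'E'
from h import *
rel(*W(-40,33,1))
E
```

```text
t 11.35 pos [ 469.1 -222.   377.5] q [-0.14  0.2  -0.03 -0.   -1.32 -2.01] F [ 0.06 -0.49 -1.83] w 20.7
shift m [0.0295 0.0381 0.0976] rot [ 0.0081 -0.0138  0.909 ] rows>= 5
```

servo_tool(steps=[[0,0,0,0,0,0.18],[0,0,0,0,0,0.18],[0,0,0,0,0,0.18],[0,0,0,0,0,0.18],[0,0,0,0,0,0.18]])

```text
t: 11.98
eef_pos: [471.4, -221.5, 375.9]
ee_rot: [-3.139, -0.097, -0.034]
contact_force: [0.6, -0.6, -1.2]
width: 21.4
```

servo_tool(steps=[[0,0,0,0,0,0]])

```text
t: 12.1
eef_pos: [471.7, -221.4, 375.6]
ee_rot: [-3.139, -0.099, -0.035]
contact_force: [1.0, -0.0, -1.9]
width: 21.5
```

```bash
python3 -W ignore - <<'E'
from h import *
rel(*W(-30,33,1)); look("w3")
E
```

```text
t 12.1 pos [ 471.7 -221.4  375.6] q [-0.14  0.2  -0.03 -0.   -1.31 -2.94] F [ 0.99 -0.02 -1.87] w 21.5
shift m [ 0.0549 -0.0005  0.0961] rot [ 0.0001 -0.0226 -0.0206] rows>= 2
top blue 7
top blade 0
top 403 418 260 265
side blue 35 min [-10.  -58.1 -18.3] max [ -2.2  40.7 -12.9] x=ay+bz+c [ 5.000e-03 -8.600e-02 -7.212e+00]
side blade 102 min [ -2.4 -53.3  23.4] max [ 1.9 40.7 91.3] x=ay+bz+c [ 2.000e-02 -1.000e-03  1.287e+00]
side 296 304 112 159
```

servo_tool(steps=[[0.02,0,0.02,0,-0.022,-0.02],[0.02,0,0.03,0,0,0],[0.014,0,0.025,0,0,0],[0,0,0.02,0,0,0],[0,0,0,0,0,0]])

```text
t: 12.82
eef_pos: [528.6, -217.0, 279.0]
ee_rot: [3.136, 0.16, 0.006]
contact_force: [-0.5, -0.2, -1.0]
width: 21.0
```

```bash
python3 -W ignore - <<'E'
from h import *
rel(*W(-4,31,1))
E
```

```text
t 12.82 pos [ 528.6 -217.   279. ] q [-0.12  0.36 -0.07  0.   -1.14 -2.92] F [-0.49 -0.17 -0.99] w 21.0
shift m [0.0259 0.0008 0.0004] rot [ 0.0012 -0.0035  0.0182] rows>= 1
```

servo_tool(steps=[[0.01,0,0,0,0,0.018],[0.009,0,0,0,0,0],[0.004,0,0,0,0,0]])

```text
t: 13.2
eef_pos: [553.5, -215.0, 281.8]
ee_rot: [3.136, 0.134, 0.011]
contact_force: [-2.0, -0.8, -3.4]
width: 21.1
```

```bash
python3 -W ignore - <<'E'
from h import *
rel(*W(-4,31,1))
E
```

```text
t 13.2 pos [ 553.5 -215.   281.8] q [-0.11  0.4  -0.    0.   -1.16 -2.95] F [-2.02 -0.83 -3.43] w 21.1
shift m [0.001  0.0002 0.0031] rot [ 0.0028 -0.007   0.0015] rows>= 1
```

servo_tool(steps=[[0.002,0,0.003,0,-0.005,0],[0.001,0,0,0,0,0]])

```text
t: 13.45
eef_pos: [556.4, -214.8, 278.9]
ee_rot: [3.136, 0.134, 0.001]
contact_force: [-1.8, -0.3, -3.0]
width: 21.3
```

```bash
python3 -W ignore - <<'E'
from h import *
rel(*W(-3,31,1)); rel(*W(-3,78,1))
E
```

```text
t 13.45 pos [ 556.4 -214.8  278.9] q [-0.11  0.41  0.    0.   -1.16 -2.95] F [-1.79 -0.31 -2.98] w 21.3
shift m [-0.0009  0.0002  0.0002] rot [ 0.0027 -0.0005  0.0019] rows>= 1
t 13.45 pos [ 556.4 -214.8  278.9] q [-0.11  0.41  0.    0.   -1.16 -2.95] F [-1.79 -0.31 -2.98] w 21.3
shift m [-0.0009  0.0003 -0.0468] rot [ 0.0027 -0.0005  0.0019] rows>= 1
```

servo_tool(steps=[[0,0,0,0,0,0],[0,0,-0.012,0,0,0],[0,0,-0.012,0,0,0]])

```text
t: 13.82
eef_pos: [555.7, -214.8, 303.3]
ee_rot: [3.137, 0.134, -0.004]
contact_force: [-2.5, -0.8, -2.3]
width: 21.1
```

servo_tool(steps=[[0,0,-0.012,0,0,0],[0,0,-0.01,0,0,0],[0,0,0.001,0,0,0]])

```text
t: 14.2
eef_pos: [555.9, -214.9, 328.5]
ee_rot: [3.135, 0.134, 0.003]
contact_force: [-1.6, -0.1, -1.1]
width: 21.1
```

```bash
python3 -W ignore - <<'E'
from h import *
rel(*W(-3,78,1)); look("w4")
a=cv2.imread("pics/w4side.png")[120:190,230:300]
cv2.imwrite("pics/c8.png",cv2.resize(a,(560,560)))
E
```

```text
t 14.2 pos [ 555.9 -214.9  328.5] q [-0.11  0.38  0.08  0.   -1.28 -2.95] F [-1.6  -0.06 -1.12] w 21.1
shift m [-0.0004  0.0001  0.0028] rot [ 0.0034 -0.0017  0.0018] rows>= 1
top blue 129 min [-59.1 -38.3 -79.1] max [13.9  6.4 -1.2] x=ay+bz+c [-0.226  0.679 -1.339]
top blade 0
top 367 405 178 219
side blue 30 min [-10.1 -42.6 -17.3] max [ -2.9  48.3 -14.5] x=ay+bz+c [ 6.0000e-03 -2.6800e-01 -1.0742e+01]
side blade 163 min [ -2.6 -57.3  28.4] max [21.1 53.6 90.3] x=ay+bz+c [ 0.04   0.234 -8.631]
side 263 274 128 176
```

View pics/c8.png

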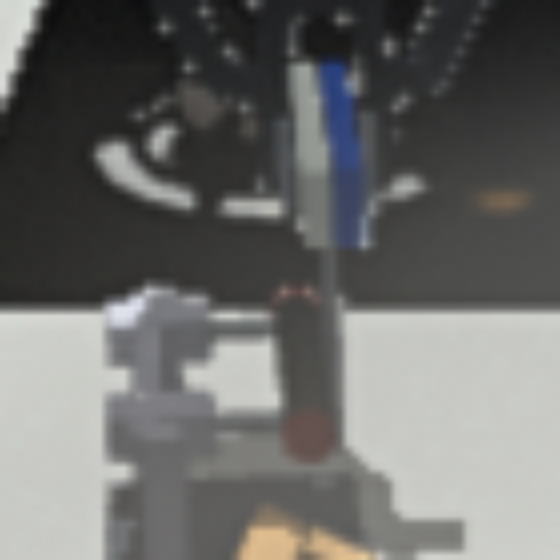

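The side crop shows the white face on the bar, which has reached the edge and is still pressed in. I back off and turn back by a half turn to a comfortable wrist angle for the slot.

servo_tool(steps=[[0.001,0,0.002,0,0,0],[-0.04,0,-0.01,0,0,0],[-0.05,0,-0.025,0,0,0],[0,0,-0.015,0,0,-0.18],[0,0,-0.01,0,0,-0.18]])

```text
t: 14.92
eef_pos: [465.9, -222.0, 383.5]
ee_rot: [3.059, 0.709, -0.0]
contact_force: [0.2, -0.7, -2.6]
width: 21.2
```

servo_tool(steps=[[0,0,-0.005,0,0,-0.18],[0,0,-0.004,0,0,-0.18],[0,0,-0.002,0,0,-0.18],[0,0,-0.002,0,0,-0.18],[0,0,-0.002,0,0,-0.18]])

```text
t: 15.55
eef_pos: [468.0, -221.6, 398.8]
ee_rot: [2.412, 2.003, 0.009]
contact_force: [0.7, 0.3, -1.7]
width: 21.2
```

servo_tool(steps=[[0,0,-0.002,0,0,-0.18],[0,0,-0.002,0,0,-0.18],[0,0,-0.002,0,0,-0.18],[0,0,-0.002,0,0,-0.18],[0,0,-0.002,0,0,-0.18]])

```text
t: 16.18
eef_pos: [470.4, -221.0, 407.4]
ee_rot: [1.254, 2.867, 0.009]
contact_force: [-0.6, -0.8, -1.6]
width: 21.3
```

servo_tool(steps=[[0,0,-0.002,0,0,-0.18],[0,0,-0.002,0,0,-0.18],[0,0,-0.002,0,0,-0.18],[0,0,-0.002,0,0,-0.18],[0,0,-0.002,0,0,-0.18]])

```text
t: 16.8
eef_pos: [472.7, -220.5, 415.9]
ee_rot: [-0.166, 3.118, 0.002]
contact_force: [-0.2, 0.2, -2.4]
width: 21.0
```

```bash
cat >> h.py <<'E'
YB=-8.6; F0=np.array([591.3,1.4,40.])
def B(s,dx=0,dy=0,grip=93):
    a=np.radians(YB); xs=np.array([np.cos(a),np.sin(a),0]); ys=np.array([-np.sin(a),np.cos(a),0])
    Rt=R.from_rotvec(-np.radians(25)*ys).as_matrix(); z=Rt@[0,0,1]; x=Rt@xs
    return tgt(F0+s*z+dx*x+dy*ys,YB+180,tilt=-25*ys,grip=grip)
E
python3 -W ignore - <<'E'
from h import *
print(B(105)); rel(*B(105))
E
```

```text
(array([443.91848438,  23.68935861, 359.65475649]), array([[-8.96117608e-01,  1.49535343e-01,  4.17866503e-01],
       [ 1.35525046e-01,  9.88756381e-01, -6.31963669e-02],
       [-4.22618262e-01,  5.55788332e-17, -9.06307787e-01]]))
t 16.8 pos [ 472.7 -220.5  415.9] q [-0.14  0.19  0.05 -0.   -1.42  0.24] F [-0.16  0.23 -2.42] w 21.0
shift m [0.0038 0.2458 0.0562] rot [ 0.0583 -0.4151  0.2517] rows>= 5
```

servo_tool(steps=[[0,0.049,0,0,0,0],[0,0.049,0,0,0,0],[0,0.049,0,0,0,0],[0,0.049,0,0,0,0],[0,0.049,0,0,0,0]])

```text
t: 17.42
eef_pos: [448.1, 28.3, 414.3]
ee_rot: [-0.161, 3.113, 0.005]
contact_force: [0.7, -0.2, -1.4]
width: 21.0
```

servo_tool(steps=[[0,0,0,0.015,-0.104,0.063],[0,0,0,0.015,-0.104,0.063],[0,0,0,0.015,-0.104,0.063],[0,0,0,0.015,-0.104,0.063],[0,0,0,0,0,0]])

```text
t: 18.05
eef_pos: [448.7, 33.7, 413.1]
ee_rot: [0.207, 2.679, -0.034]
contact_force: [-1.3, -1.3, -1.4]
width: 21.2
```

```bash
python3 -W ignore - <<'E'
from h import *
rel(*B(105))
E
```

```text
t 18.05 pos [448.7  33.7 413.1] q [ 0.52 -0.11 -0.45  0.35 -0.89 -0.85] F [-1.29 -1.3  -1.41] w 21.2
shift m [ 0.0263 -0.0112  0.0465] rot [ 0.0085  0.0188 -0.006 ] rows>= 1
```

Next I move to the point above the mouth and look at the blade against the slot in both views.

servo_tool(steps=[[0.026,-0.011,0.02,0.008,0.019,-0.006],[0,0,0.024,0,0,0],[0,0,0,0,0,0]])

```text
t: 18.42
eef_pos: [443.4, 24.1, 361.7]
ee_rot: [0.199, 2.703, -0.042]
contact_force: [-0.4, 0.5, -1.5]
width: 21.0
```

```bash
python3 -W ignore - <<'E'
from h import *
rel(*B(105)); look("w5")
a=cv2.imread("pics/w5top.png")[140:240,220:320]; b=cv2.imread("pics/w5side.png")[140:260,210:330]
cv2.imwrite("pics/c9.png",np.hstack([cv2.resize(a,(400,400)),cv2.resize(b,(400,400))]))
E
```

```text
t 18.43 pos [443.4  24.1 361.7] q [ 0.5  -0.09 -0.56  0.37 -0.78 -0.87] F [-0.39  0.53 -1.5 ] w 21.0
shift m [ 0.0003 -0.0003  0.0021] rot [ 0.0024 -0.0045  0.0029] rows>= 1
top blue 417 min [-22.6 -53.3 -57.3] max [-1.4 53.7 36.2] x=ay+bz+c [ 2.00e-03  1.19e-01 -7.48e+00]
top blade 309 min [ -2.5 -47.9  36.4] max [-0.5 49.8 89.3] x=ay+bz+c [ 0.002 -0.003 -1.408]
top 234 295 194 219
side blue 45 min [-10.1 -48.5 -19.4] max [ -2.3  55.3 -16.8] x=ay+bz+c [-0.008  0.217 -2.135]
side blade 81 min [ -2.6 -43.3  25.9] max [ 0.8 53.5 90.4] x=ay+bz+c [ 0.024  0.003 -2.448]
side 267 292 140 196
```

View pics/c9.png

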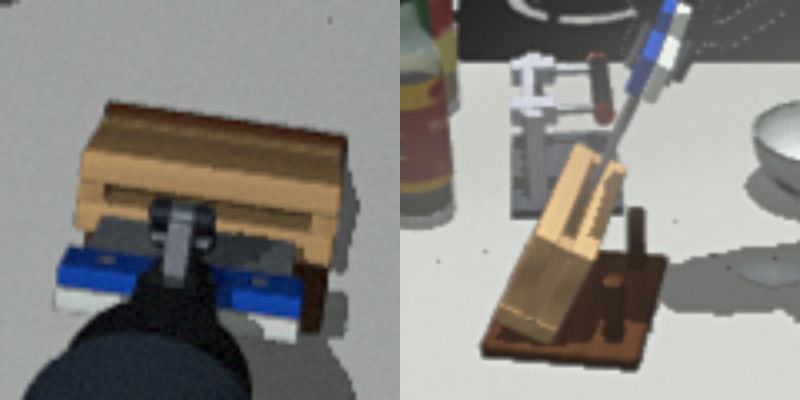

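```bash
python3 -W ignore - <<'E'
from h import *
p,M=B(0); z=-M[:,2]; x=-M[:,0]; y=M[:,1]
C=np.stack([x,y,z],1)
for n in("top","side"):
    P=np.load(n+".npz")["P"]; Q=(P-F0)@C
    m=(abs(Q[...,0])<45)&(abs(Q[...,1])<90)&(abs(Q[...,2]-69)<4); q=Q[m]
    print(n,len(q),"z med",np.median(q[:,2]).round(1),"x",np.percentile(q[:,0],[1,3,97,99]).round(1),"y",np.percentile(q[:,1],[1,99]).round(1))
    k=(abs(Q[...,0])<20)&(abs(Q[...,1])<80)&(Q[...,2]<64)&(Q[...,2]>5); k=Q[k]
    if len(k): print(" slot pts",len(k),"x",np.percentile(k[:,0],[5,25,50,75,95]).round(1),"y",np.percentile(k[:,1],[3,97]).round(1))
    r=(Q[...,0]>15)&(Q[...,0]<35)&(abs(Q[...,1])<60)&(Q[...,2]<60)&(Q[...,2]>15); k=Q[r]
    if len(k)>50:
        c=np.linalg.lstsq(np.c_[k[:,1:],np.ones(len(k))],k[:,0],rcond=None)[0]; print(" back face",len(k),np.median(k[:,0]).round(1),c.round(3))
    for yy in(-50,-25,0,25,50):
        h,_=np.histogram(q[abs(q[:,1]-yy)<10,0],np.arange(-26,27,2)); print(yy,h)
E
```

```text
top 1130 z med 69.7 x [-22.7 -21.6  21.9  22.5] y [-68.1  68.9]
 slot pts 210 x [-6.5 -6.1 -5.8 -5.5 -4.9] y [-53.2  54.8]
 back face 292 22.3 [-2.0000e-03  0.0000e+00  2.2274e+01]
-50 [ 0  2  8  8 10  6  8  9  6 10  7  3  2  2  2  3  9  7 11  8  7 10 10 10
  3  0]
-25 [ 0  5  4 10  8  5 10  7  8 12  7  0  0  0  0  3 10  9  7  9  8  8  7 14
  2  0]
0 [ 0  3  7  7 10  9  7  9  6 13  5  0  0  0  1  5  7  6 10  8  7 10 10 10
  5  0]
25 [ 1  2  9  6 10  6  6  7 13  9  5  0  0  0  0  6  6  8  9  9  9  8 10  8
  5  0]
50 [ 0  6  7  7  9  7 11 10  8  9  6  2  2  1  3  2 11  8  7 10  8  7 10  8
  5  0]
side 482 z med 68.6 x [-23.3 -22.4  21.   21.7] y [-66.  72.]
 slot pts 428 x [-17.4  -7.7  -1.5   7.3  17.5] y [-56.9  72.9]
-50 [0 3 2 4 3 3 3 4 3 3 2 1 2 1 1 3 2 4 3 1 4 4 2 2 1 0]
-25 [0 2 4 3 3 5 3 2 3 2 1 0 0 0 0 3 4 2 3 4 4 4 3 4 0 0]
0 [0 2 4 4 2 4 3 3 2 4 1 0 0 0 0 4 3 4 3 2 3 4 5 4 1 0]
25 [0 3 3 2 4 5 3 4 3 5 1 0 0 0 0 4 4 3 5 3 3 4 4 4 0 0]
50 [0 3 3 4 2 5 5 4 3 4 2 0 1 1 0 4 3 4 4 3 5 4 3 4 1 0]
```

The slot centre is within 1 mm of my estimate and the directions agree. I insert step by step.

servo_tool(steps=[[0,0,0.012,0.002,-0.004,0.003],[0,0,0.012,0,0,0],[0,0,0.008,0,0,0]])

```text
t: 18.9
eef_pos: [458.6, 22.9, 335.1]
ee_rot: [0.202, 2.692, -0.039]
contact_force: [0.1, -0.1, -1.5]
width: 21.4
```

```bash
python3 -W ignore - <<'E'
from h import *
rel(*B(40,-.5,.5))
E
```

```text
t 18.9 pos [458.6  22.9 335.1] q [ 0.47 -0.04 -0.6   0.4  -0.68 -0.9 ] F [ 0.06 -0.06 -1.51] w 21.4
shift m [ 0.0036 -0.0011  0.0366] rot [ 0.0044  0.0066 -0.001 ] rows>= 1
```

servo_tool(steps=[[0.0036,-0.001,0.002,0.004,0.006,0],[0,0,0,0,0,0]])

```text
t: 19.15
eef_pos: [455.9, 22.0, 330.6]
ee_rot: [0.204, 2.7, -0.046]
contact_force: [-0.2, 0.0, -1.8]
width: 21.2
```

```bash
python3 -W ignore - <<'E'
from h import *
rel(*B(40,-.5,.5))
E
```

```text
t 19.15 pos [455.9  22.  330.6] q [ 0.47 -0.03 -0.61  0.41 -0.68 -0.9 ] F [-0.16  0.01 -1.79] w 21.2
shift m [-0.0009  0.0004  0.0335] rot [-0.0013 -0.0017 -0.0008] rows>= 1
```

servo_tool(steps=[[0.0002,0,0.008,0,-0.001,0],[0.0008,0,0.008,0,0.001,0],[0.0005,0,0,0,0,0]])

```text
t: 19.52
eef_pos: [461.6, 21.2, 314.8]
ee_rot: [0.204, 2.699, -0.046]
contact_force: [0.1, -0.5, -0.9]
width: 21.2
```

```bash
python3 -W ignore - <<'E'
from h import *
rel(*B(40,-.5,.5))
E
```

```text
t 19.52 pos [461.6  21.2 314.8] q [ 0.46 -0.01 -0.63  0.43 -0.63 -0.92] F [ 0.14 -0.48 -0.89] w 21.2
shift m [-0.0023  0.0003  0.0168] rot [-0.0008 -0.0009 -0.0007] rows>= 1
```

servo_tool(steps=[[-0.002,0,0.007,0,0,0],[0,0,0.008,0,0,0],[0,0,0,0,0,0]])

```text
t: 19.9
eef_pos: [470.3, 19.9, 301.1]
ee_rot: [0.204, 2.699, -0.046]
contact_force: [-0.5, -0.2, -1.9]
width: 21.0
```

```bash
python3 -W ignore - <<'E'
from h import *
rel(*B(0,-.5,.5))
E
```

```text
t 19.9 pos [470.3  19.9 301.1] q [ 0.44  0.02 -0.65  0.45 -0.58 -0.93] F [-0.54 -0.25 -1.94] w 21.0
shift m [-0.0001  0.0003  0.0407] rot [-0.0007 -0.0008 -0.0005] rows>= 1
```

servo_tool(steps=[[0,0,0.008,0,0,0],[0,0,0.008,0,0,0],[0,0,0,0,0,0]])

```text
t: 20.27
eef_pos: [477.5, 18.8, 285.5]
ee_rot: [0.204, 2.699, -0.046]
contact_force: [-0.3, -0.0, -1.5]
width: 21.3
```

```bash
python3 -W ignore - <<'E'
from h import *
rel(*B(0,-.5,.5))
E
```

```text
t 20.27 pos [477.5  18.8 285.5] q [ 0.43  0.05 -0.67  0.48 -0.53 -0.95] F [-0.29 -0.   -1.48] w 21.3
shift m [-0.0001  0.0003  0.0235] rot [-0.0008 -0.0009 -0.0004] rows>= 1
```

servo_tool(steps=[[0,0,0.008,0,0,0],[0,0,0.007,0,0,0],[0,0,0,0,0,0]])

```text
t: 20.65
eef_pos: [484.3, 17.8, 271.0]
ee_rot: [0.204, 2.699, -0.046]
contact_force: [0.0, 0.4, -2.4]
width: 21.0
```

```bash
python3 -W ignore - <<'E'
from h import *
rel(*B(0,-.5,.5))
E
```

```text
t 20.65 pos [484.3  17.8 271. ] q [ 0.41  0.08 -0.69  0.51 -0.48 -0.98] F [ 0.04  0.35 -2.35] w 21.0
shift m [-0.      0.0003  0.0074] rot [-0.0007 -0.0009 -0.0003] rows>= 1
```

servo_tool(steps=[[0,0,0.003,0,0,0],[0,0,0.003,0,0,0]])

```text
t: 20.9
eef_pos: [487.0, 17.6, 265.6]
ee_rot: [0.203, 2.699, -0.045]
contact_force: [-0.0, 0.3, -1.3]
width: 21.2
```

servo_tool(steps=[[0,0,0.002,0,0,0]])

```text
t: 21.02
eef_pos: [487.9, 17.4, 264.3]
ee_rot: [0.203, 2.698, -0.046]
contact_force: [-20.8, 4.1, 21.3]
width: 21.0
```

servo_tool(steps=[[0,0,0.002,0,0,0]])

```text
t: 21.15
eef_pos: [488.1, 17.3, 264.4]
ee_rot: [0.204, 2.696, -0.046]
contact_force: [-36.3, 10.5, 37.0]
width: 21.2
```

```bash
python3 -W ignore - <<'E'
from h import *
rel(*B(0,-.5,.5))
E
```

```text
t 21.15 pos [488.1  17.3 264.4] q [ 0.4   0.1  -0.7   0.54 -0.45 -1.  ] F [-36.27  10.54  36.99] w 21.2
shift m [ 0.0007  0.0002 -0.0002] rot [-0.0005  0.0027 -0.0007] rows>= 1
```

Bottomed out where expected. I ease the load, then release.

servo_tool(steps=[[0,0,-0.001,0,0,0],[0,0,0,0,0,0]])

```text
t: 21.4
eef_pos: [487.5, 17.5, 266.1]
ee_rot: [0.203, 2.694, -0.045]
contact_force: [-0.2, -0.4, -1.7]
width: 21.1
```

```bash
python3 -W ignore - <<'E'
from h import *
rel(*B(0,-.5,.5))
E
```

```text
t 21.4 pos [487.5  17.5 266.1] q [ 0.4   0.09 -0.7   0.53 -0.45 -1.  ] F [-0.25 -0.41 -1.68] w 21.1
shift m [0.0008 0.0001 0.0016] rot [ 0.0004  0.0042 -0.0006] rows>= 1
```

servo_tool(steps=[[0,0,0,0,0,0],[0,0,0,0,0,0],[0,0,0,0,0,0]], hand=0.6)

```text
t: 21.78
eef_pos: [488.2, 17.7, 266.4]
ee_rot: [0.203, 2.693, -0.044]
contact_force: [-0.4, 0.2, 0.1]
width: 51.4
```

servo_tool(steps=[[0,0,-0.02,0,0,0],[0,0,-0.03,0,0,0],[0,0,-0.04,0,0,0],[0,0,-0.05,0,0,0],[0,0,-0.02,0,0,0]])

```text
t: 22.4
eef_pos: [419.2, 27.8, 413.9]
ee_rot: [0.203, 2.697, -0.046]
contact_force: [-0.8, -0.3, -0.5]
width: 51.5
```

```bash
python3 -W ignore - <<'E'
from h import *
rel(*B(0))
p,M=B(0); C=np.stack([-M[:,0],M[:,1],-M[:,2]],1)
ims=[]
for n in("top","side"):
    im,d,P=cloud(n); Q=(P-F0)@C; S=cv2.cvtColor(im,cv2.COLOR_RGB2HSV)
    m=(abs(Q[...,0])<25)&(abs(Q[...,1])<80)&(Q[...,2]>75)&(Q[...,2]<130); q=Q[m]
    print(n,len(q),[np.percentile(q[:,i],[2,98]).round(1) for i in range(3)])
    t=q[q[:,2]>104]; print(" top face z",np.median(t[:,2]).round(1),np.percentile(t[:,0],[3,97]).round(1))
    b=im[140:250,215:325] if n=="top" else im[160:270,210:320]; ims.append(cv2.resize(b,(400,400)))
save(np.hstack(ims),"c10.png")
E
```

```text
t 22.4 pos [419.2  27.8 413.9] q [ 0.55 -0.17 -0.49  0.35 -0.94 -0.87] F [-0.76 -0.34 -0.53] w 51.5
shift m [ 0.0004 -0.0002  0.1648] rot [-0.0008  0.0014 -0.0003] rows>= 3
top 658 [array([-15.3,   6.9]), array([-51.5,  54. ]), array([ 85.9, 113.6])]
 top face z 110.6 [-15.2   5.8]
side 329 [array([-16. ,   6.2]), array([-46.6,  58.6]), array([ 82. , 111.1])]
 top face z 109.5 [-15.8   5.1]
```

View pics/c10.png

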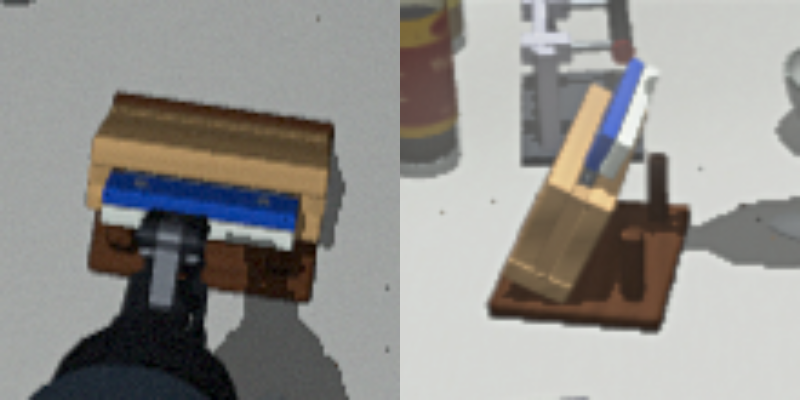

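The views show the handle seated just outside the mouth. Its top face is 110 mm from the slot floor, so the edge is on the floor, and the gripper is clear. I hand in.

```bash
python3 -W ignore -c "
from h import *
print(ctrl.hand_in())"
```

```text
the job is handed in; nothing more can be done
None
```

The scraper was wiped on both sides, slid fully home in the leaning slot, released there, and the job is handed in at about 22 s. No verdict was reported.

- **Wiping:** Both wipes started with the bar about 60 mm above the blade's edge and ended with it about 8 mm above. The wrist force was about 1.3–3 N on the blue side and 1.6–2.5 N on the white, or 5–12 mm of push on the bar. I judged the push from force, arm position and the side view, since the bar's travel can't be read directly. I gave the scraper a half turn between the wipes, and turned it back before the slot to keep the last joint within its range.
- **Slot:** The blade touched the slot floor where I expected, with a brief peak of about 53 N at the wrist (limit 120 N). I eased that off before opening the fingers.
- **Last check:** The top of the handle measured 110 mm from the slot floor, so the edge is on the floor. It is about 1 mm off centre along the slot. The blade lies against the lower lip, tilted about 0.05 rad in the slot's play by my estimate; the slot itself allows at most about 0.09 rad, and the limit is 0.1.
- **Bystanders:** The gripper was clear of everything at the end. My path stayed away from the mug, bowl, bottle and spoon, but I did not measure their positions again.
- **Mended on the way:** My first grip ended about 9 mm too high because the arm drifted up while holding, so I gripped again lower. I also corrected a sideways drift of about 3.6 mm just before the blade entered the slot.

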